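# Lay the bent crook on the sloping drying stand

### The job

Pick up the J-shaped bentwood crook from the bench, turn it to match the sloping drying stand and lay it there with its long brass-capped leg in the lower notch, its short dark-capped leg in the upper notch and its bow on the top batten. Keep hold of it until both ends are down in their notches, do not drop it in; then let go and move clear. Leave the other things on the bench where they stand.

Things in the scene. Friction and masses are not known exactly. Their poses are not given: they have to be found in the camera images.
- crook: J-shaped crook of dark oiled bentwood, round rod 16 mm thick, 90 g, lying flat on the bench. Origin on the underside, rod axis at z=+8 mm; x runs along the long leg to the bow. Axis: long leg at y=+45 mm from its brass-capped tip x=-108 to x=50, half-round bow of radius 45 about (50, 0), short leg at y=-45 back to its dark-capped tip x=-18. Centre of mass near (24, 12) mm
- crook_grip (a point): on the rod axis of the long leg, at (25, 45, 8) mm of the crook: a good place to grip, fingers closing across the leg (along the crook's y). Axes as the crook's
- crook_long_end (a point): on the rod axis in the brass-capped end of the long leg, 8 mm short of the tip, at (-100, 45, 8) mm of the crook
- crook_short_end (a point): on the rod axis in the dark-capped end of the short leg, 8 mm short of the tip, at (-10, -45, 8) mm of the crook
- crook_bow (a point): on the rod axis at the top of the bow, at (95, 0, 8) mm of the crook
- stand: fixed brown wooden drying stand, base 250 x 210 mm, z up, origin under the centre of its base. It carries the sloping cradle, an open frame of two side rails and cross battens that rises 30 degrees along the stand's +x, away from the robot; highest part about 190 mm above the bench
- cradle: the stand's open frame, tilted 30 degrees: x up the slope, y across (as the stand's y), z square out of it. Origin 125 mm above the bench, right above the stand's. With the crook home (one way only) their axes are parallel and the crook's origin is at (0, 0, -8) mm. Free space under the long leg from x=-80 to 80, down to the side rails' tops at z=-35 mm (rails at y=+-79 to 97)
- cradle_long (a point): lower notch (green): where crook_long_end lies when home, (-100, 45, 0) mm of the cradle, axes as the cradle's. Notch runs along x, 26 mm long, floor at z=-8, 20 mm wide there, flaring to about 35 at its top z=14. A stop closes its lower end, 6 mm short of touching the rod's tip; the rod may slide down to it
- cradle_short (a point): upper notch (green), just like the lower one: where crook_short_end lies when home, (-10, -45, 0) mm of the cradle
- cradle_rest (a point): where crook_bow lies when home, on a plain batten with its top at z=-8: (95, 0, 0) mm of the cradle
- oil_jar: bystander: amber jar with a black cap, 56 mm across, 85 high, origin under its centre
- billet: bystander: plain round wooden billet standing on end, 52 mm across, 120 high, origin under its centre
- bowl: bystander: turned wooden bowl, 110 mm across, 50 high, origin under its centre
- sanding_block: bystander: cork sanding block 100 x 60 x 30 mm, origin under its centre
- pawn: bystander: turned wooden chess pawn, 48 mm across the foot, 92 high, origin under its foot
Mind the look-alikes: they are no part of the job. Of the things like the crook, leave any that is green; of the rest the larger one is meant.

How it is judged:
On the way, in this order (a step that is already met when the one before it is completed fails the run):
1. the crook is gripped and lifted clear of the bench (height (world z) of crook above 0.05 m and contact force between the fingers and crook above 0.5 N), for 0.1 s.
2. still in the fingers, both ends of the crook are down in their notches (each end point within 15 mm of its place) (distance between crook_long_end and cradle_long below 0.015 m and distance between crook_short_end and cradle_short below 0.015 m and contact force between the fingers and crook above 0.5 N), for 0.1 s.
At the end, for the whole second after the job is handed in: The crook lies on the stand, released and at rest: each end point within 12 mm of its place in its notch and the top of the bow within 15 mm of its place on the upper batten (distance between crook_long_end and cradle_long below 0.012 m and distance between crook_short_end and cradle_short below 0.012 m and distance between crook_bow and cradle_rest below 0.015 m and linear speed of crook below 0.02 m/s and contact force between the fingers and crook below 0.05 N); the robot touches nothing.
It fails at once if a bystander is shifted by more than 40 mm or knocked over (distance of any of oil_jar, billet, bowl, sanding_block, pawn from where it was at the start of the episode above 0.04 m or angle between any of oil_jar, billet, bowl, sanding_block, pawn's own z axis and vertical above 0.6 rad).
It also fails if it takes over 42 s, if anything falls off the work surface, if the arm or the gripper's body presses on something with over 40 N, if the wrist force passes 120 N, or if a joint passes its speed limit or range.

### The arm

A 6-joint arm with a two-finger parallel gripper is mounted at the origin on the work surface. World frame = base frame: x ahead of the robot, y to its left, z up, the work surface at z = 0. Lengths are in m, angles in rad, forces in N, time in s.
With the tool pointing down it reaches from about 0.325 to 0.775 m from the base axis. Payload 5.5 kg.
Tool frame: the origin (TCP) lies midway between the tips of the shut fingers; the grasp point (between the pads) lies 19 mm behind it; z points along the fingers, y is the line along which they close (so a half turn about z gives the same grasp; the last joint's range is limited). The gripper opens to 85 mm and grips with 20 to 120 N. Pads are 22 mm wide; open, the fingers measure 114 mm over their backs; the gripper's body (76 mm by 85 mm) begins 54 mm behind the grasp point. The pads swing forward as they close: fully open they stand 13 mm farther back than shut.
Start: joints at [-1.302, 0.091, 1.231, -0, 1.82, -0.057], TCP at [0.192, -0.568, 0.231] pointing down, gripper open.
Joint ranges: [-2.87, 2.87], [-0.86, 2.18], [0.17, 2.46], [-1.51, 4.65], [0.06, 2.69], [-2.65, 2.65]. Speed limits (rad/s): [2.57, 2.57, 3.01, 3.14, 3.14, 3.14].

### API

Orientations are given as a unit quaternion [w, x, y, z].
In Python, from station import * gives the robot as it stands.
- The arm moves only by the shell command python3 -m inch 'ROWS'. ROWS is JSON, a list of rows, each a list of 3 entries, a list of its own where there are three numbers: the turn, a rotation vector about the world's x, y, z in units of pi/2 rad (1.0 is pi/2 rad), then the shift along the world's x, y, z in units of 1000 mm (1.0 is 1000 mm), then the finger opening in mm, from 0 to 85.4. A call has 1 to 10 rows; each row is the pose to reach, as a shift and turn from the pose commanded when the call began; what a row does not reach only later rows make up. A row lasts 1/10 s, in which the tool goes at most 50 mm and 8.59 degrees, less where a joint would pass 70% of its speed; a pose out of reach is approached as far as the arm can. A call with a number of a shift or a turn outside -1 to 1 is refused whole. A call with a gripper value outside its range is refused whole. The fingers move at their own pace and stop on an object; the grip force is fixed at half the most. Time passes only in rows, so rows that repeat a pose let the fingers close. It gives the time, the measured TCP pose, the force, the opening and the grip force at its end, in the units of the state.
- sense(): the state, without advancing time (a new reading comes with each control period).
- snapshot(name): name is "scene" or "top"; returns a dict with "img" (384x512x3 uint8, blue, green, red), "depth" (384x512 float32, m along the optical axis (not along the pixel's ray), 0 where there is no reading), "vertical_fov" (degrees; the focal length in pixels is half the picture's height over the tangent of half this angle, whatever the lens; pixels are square), "cx", "cy" (the principal point, pixels), "R" (3x3) and "t" (3): a world point X has camera coordinates R X + t. Camera axes: x right, y down, z forward; pixel columns grow to the right and rows downward; lengths in m; the calibration is good to about 2 mm. A picture is of the moment at which its call begins.
- finish_job(): hands the job in; it is judged then, once.
The state is a dict: "clock": time; "joint_pos": joint angles; "dq": joint speeds; "joint_efforts": joint torques, N m; "position": TCP position; "ee_rot": TCP orientation; "contact_force": force on the tool from outside, world axes, zero at the start; "moment": the same for the moment, N m; "finger_gap": finger opening in m; "grasp_force": force on a finger pad.
Only numpy, scipy, OpenCV 4.12 (cv2) and the standard library are available. Lean on these libraries where they do the work, as an engineer would, in place of code of your own. Each camera call takes 0.05 s, during which the arm holds its last target. There are 200 camera calls.

## Working session

There is one attempt and no reset: what is moved stays moved. The work goes in short steps, Python scripts to look and compute and a shell command to move; the robot and the scene stay as the last step left them, time stands still between calls to the robot, and variables do not carry over. Pictures are saved under pics/ and viewed, at most 10 in all, crops included, and the job is handed in when it is done.

```bash
mkdir -p pics; ls
cat > h.py <<'E'
import numpy as np,cv2
from station import *
def f(s): return s["img"].shape[0]/2/np.tan(np.radians(s["vertical_fov"])/2)
def pts(s):
    d=s["depth"];v,u=np.mgrid[:d.shape[0],:d.shape[1]];F=f(s)
    c=np.stack([(u-s["cx"])/F*d,(v-s["cy"])/F*d,d],-1)
    return (c-s["t"])@np.array(s["R"])
def ray(s,u,v,z):
    R=np.array(s["R"]);t=np.array(s["t"]);F=f(s)
    o=-R.T@t;d=R.T@np.array([(u-s["cx"])/F,(v-s["cy"])/F,1]);return o+d*(z-o[2])/d[2]
E
python3 - <<'E'
from h import *
import pickle
for n in("top","scene"):
    s=snapshot(n);pickle.dump(s,open(n+".pkl","wb"));cv2.imwrite(f"pics/{n}0.png",cv2.resize(s["img"],(768,576)))
    print(n,-np.array(s["R"]).T@s["t"],s["vertical_fov"],s["cx"],s["cy"],np.round(s["R"],3).tolist())
print(sense())
E
```

```text
pics
top [ 0.42096067 -0.0411002   1.11097096] 55.517284230878055 261.6662701231072 187.55160520296735 [[0.021, -1.0, 0.003], [-0.996, -0.021, -0.087], [0.087, -0.002, -0.996]]
scene [1.32605885 0.33585972 0.70339996] 54.59602102218969 254.7368444414366 193.85427235915114 [[-0.424, 0.905, -0.015], [0.503, 0.222, -0.835], [-0.753, -0.362, -0.55]]
{'clock': 0.1, 'joint_pos': array([-1.30172435e+00,  9.18295936e-02,  1.23176213e+00, -4.10593545e-05,
        1.81982840e+00, -5.66904565e-02]), 'dq': array([ 5.33588930e-07, -1.24213653e-04, -2.91698084e-04,  3.49631476e-04,
       -8.67707007e-04,  5.05852939e-04]), 'joint_efforts': array([ 3.03419416e-03, -4.60216856e+01, -4.19218469e+01,  1.42608638e-05,
        1.05710851e-02,  1.41617159e-05]), 'position': array([ 0.19194075, -0.56819758,  0.23023828]), 'ee_rot': array([-9.06480402e-04,  9.86764562e-01,  1.62156913e-01, -1.16637023e-04]), 'contact_force': array([-0.15102373,  0.44186824,  0.04675385]), 'moment': array([-0.0005552 , -0.02887133,  0.04227756]), 'grasp_force': 0.0, 'finger_gap': 0.08575768623584888}
```

View pics/top0.png

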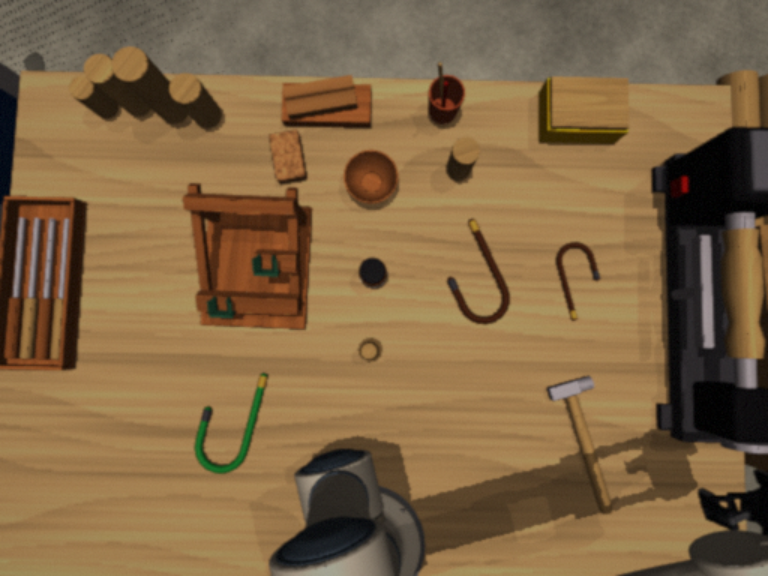

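View pics/scene0.png

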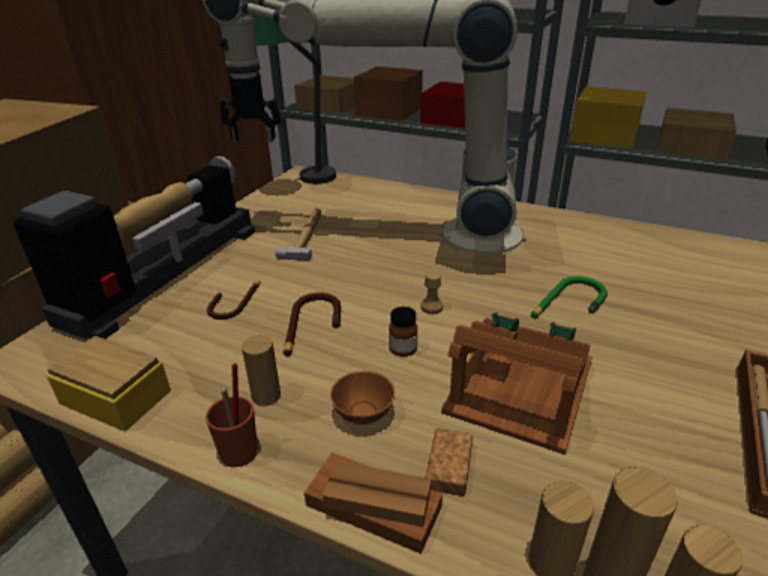

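The top view (768x576) shows three candidates: a green crook at (232,425), which is excluded, a large dark crook at (482,275), and a small dark crook at (577,280). I choose the larger dark one at (482,275), with its brass tip at (474,225) and dark tip at (453,283). The scene view confirms the stand rises away from the robot, with green notches at (220,305) and (265,265) in the top view.

Run:
```python
from h import *
import pickle
s=pickle.load(open("top.pkl","rb"));im=s["img"];P=pts(s)
c=im[135:225,285:420];c2=im[115:230,115:215]
a=cv2.resize(c,None,fx=5,fy=5,interpolation=2);b=cv2.resize(c2,None,fx=5,fy=5,interpolation=2)
cv2.imwrite("pics/c1.png",a);cv2.imwrite("pics/c2.png",cv2.resize(c2,None,fx=5,fy=5,interpolation=2))
# larger crook: rod mask by colour
roi=np.zeros(im.shape[:2],np.uint8);roi[140:222,290:345]=1
hsv=cv2.cvtColor(im,cv2.COLOR_BGR2HSV)
m=((hsv[...,2]<115)&(roi>0)).astype(np.uint8)
n,l,st,ce=cv2.connectedComponentsWithStats(m);k=1+np.argmax(st[1:,4]);print(st[k],ce[k])
br=((hsv[...,0]>18)&(hsv[...,0]<32)&(hsv[...,1]>150)&(roi>0)).astype(np.uint8)
n2,l2,st2,ce2=cv2.connectedComponentsWithStats(br);print("brass",[(x.tolist(),y.round(1).tolist()) for x,y in zip(st2[1:],ce2[1:]) if x[4]>5])
v,u=np.nonzero((l==k));W=np.array([ray(s,a,b,.008)[:2] for a,b in zip(u,v)])
np.save("W.npy",W);print(W.min(0),W.max(0),W.mean(0), "z",np.percentile(P[v,u,2],[5,50,95]))
# stand green notches
g=((hsv[...,0]>65)&(hsv[...,0]<95)&(hsv[...,1]>90)).astype(np.uint8);g[:,:120]=0;g[230:]=0;g[:,215:]=0
n3,l3,st3,ce3=cv2.connectedComponentsWithStats(g)
for i in range(1,n3):
  if st3[i,4]>8:
    q=P[l3==i];print("green",st3[i],ce3[i],q.mean(0),q.min(0),q.max(0))
```

```text
[298 153  42  63 649] [321.69491525 190.51155624]
brass [([314, 147, 5, 7, 26], [315.8, 150.0])]
[ 0.43777974 -0.27786514] [ 0.62717839 -0.15314765] [ 0.51235644 -0.22523541] z [0.00051428 0.01459274 0.01884752]
green [169 171  17  13  92] [176.16304348 178.4673913 ] [0.52536945 0.1873859  0.13711992] [ 0.42096067 -0.0411002   0.11322728] [0.54707024 0.20764702 1.11097096]
green [139 199  16  13 101] [146.05940594 206.26732673] [0.45092943 0.28164918 0.0816278 ] [0.43799115 0.25754912 0.06301994] [0.47111301 0.30008837 0.09812279]
```

View pics/c1.png

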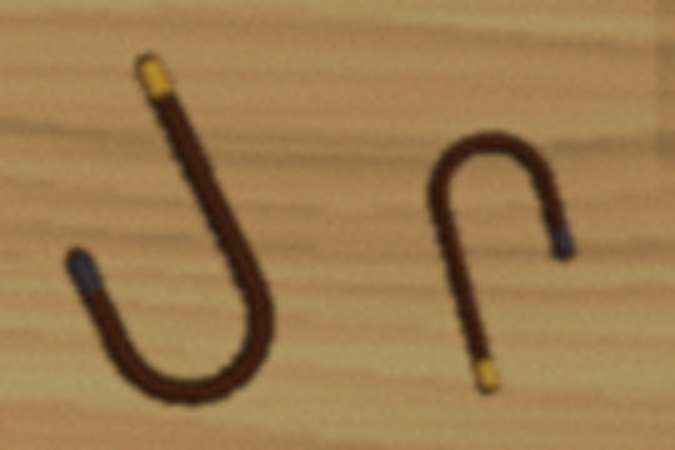

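View pics/c2.png

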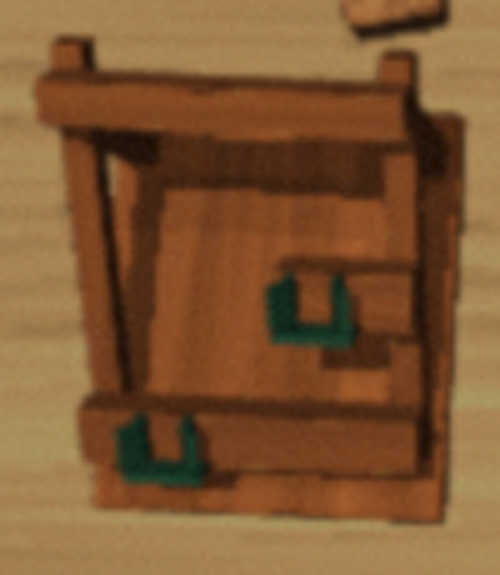

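The c1 crop confirms the choice: the large crook's brass tip is at crop (150,65), its dark cap at (85,270), and the small crook is on the right. The c2 crop shows the green U-shaped notches at crop (160,455) and (310,315), with the stop on the near side and the top batten at y≈105.

```bash
cat > m.py <<'E'
from h import *
import pickle
s=pickle.load(open("top.pkl","rb"));im=s["img"];P=pts(s);hsv=cv2.cvtColor(im,cv2.COLOR_BGR2HSV)
# --- crook
roi=np.zeros(im.shape[:2],bool);roi[140:222,290:345]=1
m=(((hsv[...,2]<115)|((hsv[...,0]>18)&(hsv[...,0]<32)&(hsv[...,1]>150)))&roi).astype(np.uint8)
n,l,st,_=cv2.connectedComponentsWithStats(m);k=1+np.argmax(st[1:,4])
v,u=np.nonzero(l==k);W=np.array([ray(s,a,b,.008)[:2] for a,b in zip(u,v)])
# long leg: iterate on estimated frame
tip=np.array(ray(s,315.8,150,.008)[:2]);ang=np.radians(180+20)
for it in range(6):
    ex=np.array([np.cos(ang),np.sin(ang)]);ey=np.array([-ex[1],ex[0]])
    lx=W@ex;ly=W@ey
    o=lx.min()+.108 if it==0 else o
    ymax=ly[(lx-lx.min())<.05].mean()
    sel=(lx>lx.min()+.006)&(lx<lx.min()+.150)&(abs(ly-ymax)<.03)
    vx,vy,x0,y0=cv2.fitLine(W[sel].astype(np.float32),cv2.DIST_L2,0,.01,.01).ravel()
    d=np.array([vx,vy]);d*=np.sign(d@ex);ang=np.arctan2(d[1],d[0])
ex=d;ey=np.array([-d[1],d[0]]);yl=np.array([x0,y0])@ey
lx=W@ex;ly=W@ey
print("len (211):",np.ptp(lx),"width(106):",np.ptp(ly), "xo from tip",lx.min()+.108,"from bow",lx.max()-.103,"yo from leg",yl-.045,"from extents",(ly.max()+ly.min())/2)
xo=(lx.min()+.108+lx.max()-.103)/2;yo=(yl-.045+(ly.max()+ly.min())/2)/2
O=xo*ex+yo*ey
print("yaw",np.degrees(ang),"origin",O,"grip",O+.025*ex+.045*ey)
# --- stand
ok=(s["depth"]>0);S=np.zeros_like(ok);S[110:232,110:215]=1
g=((hsv[...,0]>65)&(hsv[...,0]<95)&(hsv[...,1]>90)&ok&S).astype(np.uint8)
n,l,st,ce=cv2.connectedComponentsWithStats(g);G=[]
for i in range(1,n):
    if st[i,4]>30:
        q=P[l==i];G.append(q);print("green n",len(q),"med",np.median(q,0),"lo",np.percentile(q,3,0),"hi",np.percentile(q,97,0))
Z=P[...,2]
for lo,hi in((.150,.21),(.06,.085)):
    mm=((Z>lo)&(Z<hi)&ok&S&(g==0)).astype(np.uint8);n,l,st,ce=cv2.connectedComponentsWithStats(mm)
    k=1+np.argmax(st[1:,4]);q=P[l==k];r=cv2.minAreaRect(q[:,:2].astype(np.float32))
    vx,vy,_,_=cv2.fitLine(q[:,:2].astype(np.float32),2,0,.01,.01).ravel()
    print(lo,len(q),q.mean(0),q.min(0),q.max(0),"rect",r,"line dir",np.degrees(np.arctan2(vy,vx)))
sel=S&ok&(Z>.006)&(Z<.03);q=P[sel];print("base",q.min(0),q.max(0),cv2.minAreaRect(q[:,:2].astype(np.float32)))
E
python3 m.py
```

```text
len (211): 0.2094535815576719 width(106): 0.10783850593892141 xo from tip -0.3897686215262089 from bow -0.39131503996853695 yo from leg 0.41588634 from extents 0.4162039423885418
yaw -154.18973 origin [ 0.53272462 -0.20450172] grip [ 0.52981127 -0.25589737]
green n 91 med [0.52415839 0.19600072 0.1251321 ] lo [0.51515606 0.16837598 0.11507782] hi [0.54359473 0.20701993 0.13764798]
green n 101 med [0.44872872 0.28840011 0.08093828] lo [0.43812997 0.25897895 0.06744082] hi [0.46815579 0.29855473 0.09449141]
0.15 898 [0.63714359 0.23018902 0.1644349 ] [0.61986423 0.13485316 0.15009042] [0.67073422 0.32868639 0.17642678] rect ((0.6447979807853699, 0.23146429657936096), (0.19356995820999146, 0.04749070852994919), 88.61591339111328) line dir 88.94308
0.06 811 [0.46663639 0.23043729 0.0690541 ] [0.438232   0.13799855 0.06007468] [0.48743855 0.332915   0.08445116] rect ((0.4621248245239258, 0.2355107069015503), (0.19506841897964478, 0.049084704369306564), 88.47852325439453) line dir 88.37917
base [0.37931704 0.10657316 0.00601753] [0.74946114 0.42032453 0.0299707 ] ((0.5623651146888733, 0.2581460475921631), (0.36336368322372437, 0.3139084577560425), 2.6211490631103516)
```

```bash
cat >> m.py <<'E'
print("----")
yaw=np.radians(-1.4);c,sn=np.cos(yaw),np.sin(yaw)
Q=P-np.array([.55,.232,0]);X=c*Q[...,0]+sn*Q[...,1];Y=-sn*Q[...,0]+c*Q[...,1]
xc=X*.8660+(Z-.125)*.5;zc=-X*.5+(Z-.125)*.866
def h(sel,a,r,b): 
    H,e=np.histogram(a[sel],np.arange(*r,b));print([(round(x*1e3),int(y)) for x,y in zip(e,H) if y])
inr=S&ok&(abs(Y)<.07)
print("top batten zc");t=inr&(xc>.08)&(xc<.11);h(t,zc,(-.03,.02),.002)
print("low batten zc");t=inr&(xc>-.11)&(xc<-.09)&(Y<.015);h(t,zc,(-.03,.02),.002)
print("short batten zc");t=S&ok&(xc>-.02)&(xc<.0)&(Y<-.06)&(Y>-.08);h(t,zc,(-.04,.02),.002)
print("batten top xc");t=inr&(Y<.015)&(abs(zc+.008)<.006);h(t,xc,(-.14,.14),.004)
print("green z,x,y");h(g>0,zc,(-.02,.03),.004);h(g>0,xc,(-.14,.03),.004);h(g>0,Y,(-.08,.08),.003)
print("base X,Y");b=S&ok&(Z>.006)&(Z<.03)&(abs(X)<.14)&(abs(Y)<.12);h(b,X,(-.14,.14),.01);h(b,Y,(-.13,.13),.005);print("base z",np.median(Z[b]))
print("bench z",np.median(Z[240:260,250:300]))
E
python3 m.py | sed -n '/----/,$p'
```

```text
----
top batten zc
[(-30, 10), (-28, 11), (-26, 10), (-24, 12), (-22, 7), (-20, 14), (-18, 14), (-16, 11), (-14, 10), (-12, 18), (-10, 21), (-8, 124), (-6, 205), (-4, 106), (-2, 17), (0, 1)]
low batten zc
[(-18, 2), (-10, 5), (-8, 42), (-6, 79), (-4, 47), (-2, 9)]
short batten zc
[(-10, 3), (-8, 12), (-6, 20), (-4, 11), (12, 1), (14, 2), (16, 6)]
batten top xc
[(-124, 23), (-120, 33), (-116, 30), (-112, 33), (-108, 32), (-104, 34), (-100, 37), (-96, 33), (-92, 63), (-88, 12), (-32, 5), (-28, 16), (-24, 15), (-20, 12), (-16, 13), (-12, 13), (-8, 13), (-4, 17), (0, 30), (76, 6), (80, 41), (84, 49), (88, 46), (92, 42), (96, 48), (100, 68), (104, 3)]
green z,x,y
[(-4, 2), (0, 5), (4, 24), (8, 52), (12, 65), (16, 37), (20, 7)]
[(-124, 8), (-120, 33), (-116, 6), (-112, 11), (-108, 7), (-104, 10), (-100, 8), (-96, 9), (-92, 8), (-88, 1), (-32, 19), (-28, 20), (-24, 8), (-20, 9), (-16, 8), (-12, 10), (-8, 7), (-4, 6), (0, 4)]
[(-68, 2), (-65, 10), (-62, 11), (-59, 4), (-56, 6), (-53, 1), (-50, 3), (-47, 3), (-44, 1), (-41, 3), (-38, 3), (-35, 7), (-32, 16), (-29, 16), (-26, 5), (22, 5), (25,
[... 275 characters left out ...]
 124), (-10, 108), (0, 122), (10, 116), (20, 140), (30, 193), (40, 203), (50, 196), (60, 197), (70, 210), (80, 166), (90, 156), (100, 33), (110, 20), (120, 3)]
[(-120, 1), (-110, 1), (-105, 122), (-100, 135), (-95, 103), (-90, 76), (-85, 34), (-80, 15), (-75, 19), (-70, 28), (-65, 35), (-60, 62), (-55, 67), (-50, 82), (-45, 71), (-40, 71), (-35, 71), (-30, 75), (-25, 72), (-20, 73), (-15, 73), (-10, 73), (-5, 72), (0, 73), (5, 82), (10, 100), (15, 102), (20, 104), (25, 95), (30, 103), (35, 96), (40, 102), (45, 90), (50, 98), (55, 98), (60, 96), (65, 100), (70, 91), (75, 92), (80, 102), (85, 82), (90, 69), (95, 55), (100, 41), (105, 7)]
base z 0.014637765465438188
bench z 0.000688653338171485
```

Estimates: crook yaw is -154.2° with its grip at (0.530, -0.256). The stand is at (0.5455, 0.232) with yaw -1.4°. I'll approach above the grip, going round the lathe.

```bash
python3 -m inch '[[[0,0,0.079],[0.05,0.06,0],60],[[0,0,0.079],[0.1,0.1,0],60],[[0,0,0.079],[0.1,0.15,0],60],[[0,0,0.079],[0.1,0.2,0],60],[[0,0,0.079],[0.1,0.25,0],60],[[0,0,0.079],[0.15,0.265,0],60],[[0,0,0.079],[0.2,0.28,0],60],[[0,0,0.079],[0.25,0.29,0],60],[[0,0,0.079],[0.295,0.3,0],60],[[0,0,0.079],[0.338,0.312,0],60]]'
python3 -m inch '[[[0,0,0],[0,0,-0.04],60],[[0,0,0],[0,0,-0.08],60],[[0,0,0],[0,0,-0.12],60],[[0,0,0],[0,0,-0.15],60],[[0,0,0],[0,0,-0.15],60],[[0,0,0],[0,0,-0.15],60]]'
python3 - <<'E'
from h import *
s=snapshot("top");cv2.imwrite("pics/g1.png",cv2.resize(s["img"][110:240,250:420],None,fx=4,fy=4,interpolation=2))
t=sense();print(t["position"],t["ee_rot"],t["joint_pos"],t["finger_gap"],t["clock"])
q=t["ee_rot"];print(2*np.degrees(np.arctan2(q[2],q[1])))
E
```

```text
clock: 1.1
position: [0.5199, -0.2585, 0.2309]
ee_rot: [0.0, 0.975, 0.223, -0.0]
contact_force: [-0.2, -1.1, 1.5]
finger_gap: 0.0598
grasp_force: 0.0
clock: 1.7
position: [0.5179, -0.2595, 0.0814]
ee_rot: [-0.0, 0.975, 0.223, -0.0]
contact_force: [0.1, -0.2, 0.7]
finger_gap: 0.06
grasp_force: 0.0
[ 0.51881165 -0.26005509  0.08316511] [7.28674451e-04 9.74815404e-01 2.23010696e-01 7.91592787e-04] [-5.23273446e-01  5.80938123e-02  1.52777582e+00  8.90991900e-06
  1.55357121e+00  5.97718749e-01] 0.06019167895822756 1.75
25.77187010184474
```

```bash
python3 -m inch '[[[0,0,0],[0.011,0.004,-0.02],60],[[0,0,0],[0.011,0.004,-0.045],60],[[0,0,0],[0.011,0.004,-0.065],60],[[0,0,0],[0.011,0.004,-0.077],60],[[0,0,0],[0.011,0.004,-0.077],60],[[0,0,0],[0.011,0.004,-0.077],60]]'
python3 -m inch '[[[0,0,0],[0,0,0],30],[[0,0,0],[0,0,0],10],[[0,0,0],[0,0,0],5],[[0,0,0],[0,0,0],5],[[0,0,0],[0,0,0],5],[[0,0,0],[0,0,0],5],[[0,0,0],[0,0,0],5]]'
```

```text
clock: 2.35
position: [0.53, -0.2562, 0.0062]
ee_rot: [0.001, 0.975, 0.223, 0.001]
contact_force: [-0.2, -0.1, 0.2]
finger_gap: 0.0603
grasp_force: 0.0
clock: 3.05
position: [0.5297, -0.2559, 0.0055]
ee_rot: [0.001, 0.975, 0.223, 0.001]
contact_force: [-1.6, 0.0, 5.8]
finger_gap: 0.0134
grasp_force: 58.9
```

```bash
python3 -m inch '[[[0,0,0],[0,0,0],40],[[0,0,0],[0,0,0],40],[[0,0,0],[0,0,0],40],[[0,0,0],[0,0,-0.004],40],[[0,0,0],[0,0,-0.004],40],[[0,0,0],[0,0,-0.004],40]]'
python3 -m inch '[[[0,0,0],[0,0,0],20],[[0,0,0],[0,0,0],5],[[0,0,0],[0,0,0],5],[[0,0,0],[0,0,0],5],[[0,0,0],[0,0,0],5],[[0,0,0],[0,0,0],5]]'
```

```text
clock: 3.65
position: [0.5289, -0.2555, -0.0002]
ee_rot: [-0.0, 0.975, 0.223, -0.0]
contact_force: [-0.2, -0.4, 0.9]
finger_gap: 0.0398
grasp_force: 0.0
clock: 4.25
position: [0.5293, -0.2557, 0.0006]
ee_rot: [0.0, 0.975, 0.223, 0.0]
contact_force: [-1.1, 0.3, 2.3]
finger_gap: 0.0134
grasp_force: 59.0
```

```bash
python3 -m inch '[[[0,0,0],[0,0,0.01],5],[[0,0,0],[0,0,0.03],5],[[0,0,0],[0,0,0.06],5],[[0,0,0],[0,0,0.1],5],[[0,0,0],[0,0,0.14],5],[[0,0,0],[0,0,0.18],5],[[0,0,0],[0,0,0.22],5],[[0,0,0],[0,0,0.26],5],[[0,0,0],[0,0,0.28],5],[[0,0,0],[0,0,0.28],5]]'
python3 - <<'E'
from h import *
import pickle
s=snapshot("scene");cv2.imwrite("pics/l1.png",cv2.resize(s["img"],(768,576)))
s2=snapshot("top");pickle.dump(s2,open("top2.pkl","wb"))
E
```

```text
clock: 5.25
position: [0.5298, -0.2559, 0.2852]
ee_rot: [0.002, 0.975, 0.223, 0.003]
contact_force: [0.0, -0.2, -1.2]
finger_gap: 0.0135
grasp_force: 58.7
```

View pics/l1.png

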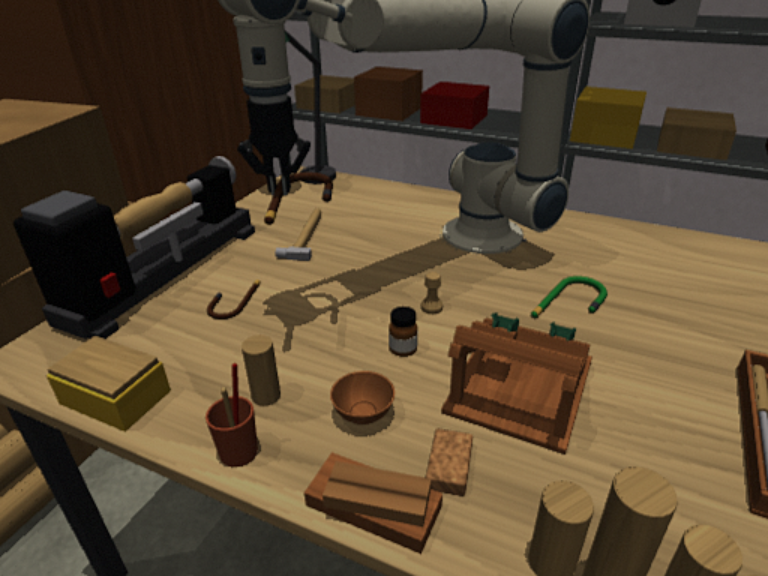

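The scene view shows the crook held level at (298,195), clear of the bench. Next I'll turn it and carry it across.

```bash
python3 -m inch '[[[0,0,0.09],[0,0.02,0],5],[[0,0,0.18],[0,0.05,0],5],[[0,0,0.27],[0,0.08,0],5],[[0,0,0.36],[0,0.11,0],5],[[0,0,0.45],[0,0.14,0],5],[[0,0,0.54],[0,0.17,0],5],[[0,0,0.63],[0,0.2,0],5],[[0,0,0.72],[0,0.23,0],5],[[0,0,0.81],[0,0.25,0],5],[[0,0,0.9],[0,0.26,0],5]]'
python3 -m inch '[[[0,0,0.09],[0,0.02,0],5],[[0,0,0.18],[0,0.05,0],5],[[0,0,0.27],[0,0.08,0],5],[[0,0,0.36],[0,0.11,0],5],[[0,0,0.45],[0,0.14,0],5],[[0,0,0.54],[0,0.17,0],5],[[0,0,0.63],[0.005,0.2,0],5],[[0,0,0.72],[0.01,0.23,0],5],[[0,0,0.798],[0.012,0.26,0],5],[[0,0,0.798],[0.012,0.272,0],5]]'
python3 -m inch '[[[-0.002,-0.08,0],[0,0,0],5],[[-0.004,-0.16,0],[0,0,0],5],[[-0.006,-0.24,0],[0,0,0],5],[[-0.008,-0.333,0],[0,0,0],5],[[-0.008,-0.333,0],[0,0,0],5],[[-0.008,-0.333,0],[0,0,0],5]]'
python3 - <<'E'
from h import *
from scipy.spatial.transform import Rotation as Ro
t=sense();q=t["ee_rot"];M=Ro.from_quat([q[1],q[2],q[3],q[0]]).as_matrix();print(t["position"],M.round(3),t["joint_pos"].round(2),t["clock"],t["finger_gap"])
import pickle
for n in("top","scene"):
    s=snapshot(n);pickle.dump(s,open(n+"3.pkl","wb"))
    cv2.imwrite(f"pics/{n}3.png",s["img"])
a=cv2.imread("pics/top3.png")[70:300,60:330];b=cv2.imread("pics/scene3.png")[60:310,200:420]
h=500;cv2.imwrite("pics/both3.png",np.hstack([cv2.resize(a,(400,340)),cv2.resize(b,(400,340))]))
E
```

```text
clock: 6.35
position: [0.5283, 0.0063, 0.2772]
ee_rot: [-0.002, 0.593, 0.805, -0.001]
contact_force: [-0.0, -0.7, 0.1]
finger_gap: 0.0134
grasp_force: 58.7
clock: 7.35
position: [0.5402, 0.2785, 0.2763]
ee_rot: [-0.003, 0.01, 1.0, -0.001]
contact_force: [-0.1, -0.2, -1.3]
finger_gap: 0.0138
grasp_force: 58.8
clock: 7.95
position: [0.54, 0.276, 0.2785]
ee_rot: [0.256, 0.012, 0.966, -0.004]
contact_force: [0.9, -0.9, -0.8]
finger_gap: 0.0136
grasp_force: 58.8
[0.54003612 0.27602309 0.27854062] [[-0.868  0.025  0.496]
 [ 0.021  1.    -0.013]
 [-0.496 -0.001 -0.868]] [ 0.57 -0.27  1.57 -0.29  1.41 -0.99] 7.95 0.013581138189190456
```

View pics/both3.png

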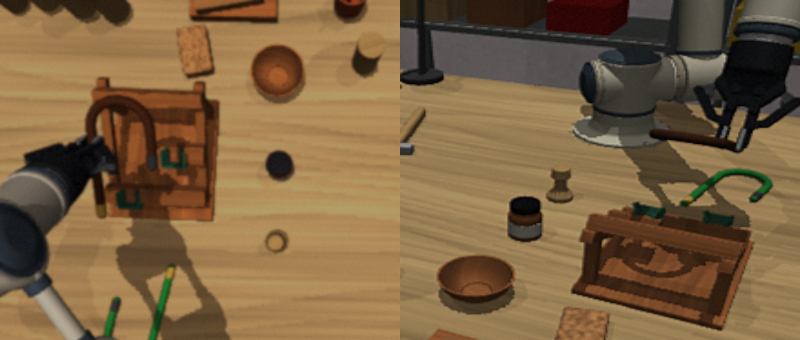

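The left half (top view) shows the crook over the stand, parallel to it, with the brass tip at (100,210), dark tip at (152,165) and bow at (120,100). The right half (scene view) shows it held at the slope. I'll now measure its held pose against the plan.

```bash
cat > k.py <<'E'
from h import *
import pickle,sys
# cloud points expressed in the assumed home frame of the crook, whose grip is assumed at the current TCP
y=np.radians(-1.4);Rz=np.array([[np.cos(y),-np.sin(y),0],[np.sin(y),np.cos(y),0],[0,0,1]])
c,s_=np.cos(np.pi/6),.5;Rc=Rz@np.array([[c,0,-s_],[0,1,0],[s_,0,c]])
C0=np.array([.5455,.2318,.125])
def loc(s,tcp,b=.0075):
    gp=tcp-Rc@np.array([0,0,-1])*b   # rod axis at grip
    return (pts(s)-gp)@Rc+np.array([.025,.045,0]),gp
if __name__=="__main__":
    s=pickle.load(open("top3.pkl","rb"));t=np.array([.540,.2765,.2785])
    L,gp=loc(s,t);ok=(s["depth"]>0)&(abs(L[...,2])<.04)
    print("grip",gp,"home grip",C0+Rc@[.025,.045,0])
    def show(n,sel):
        q=L[sel&ok]*1e3;print(n,len(q),"mean",q.mean(0).round(1),"p5",np.percentile(q,5,0).round(1),"p95",np.percentile(q,95,0).round(1))
    X,Y,Z=L[...,0],L[...,1],L[...,2]
    show("longend (-108..,37..53)",(X<-.06)&(X>-.13)&(Y>.02)&(Y<.08))
    show("short (-18..,-53..-37)",(X<.04)&(X>-.05)&(Y<-.015)&(Y>-.08))
    show("bow (..103)",(X>.08)&(X<.13)&(abs(Y)<.02))
    show("leg slice -60",(X<-.055)&(X>-.065)&(Y>.02)&(Y<.08))
    show("leg slice -90",(X<-.085)&(X>-.095)&(Y>.02)&(Y<.08))
    show("short slice 20",(X<.03)&(X>.01)&(Y<-.02)&(Y>-.07))
    show("all",(X<.12)&(X>-.12)&(abs(Y)<.06)&(Z>-.02)&(Z<.02))
E
python3 k.py
```

```text
grip [0.53625112 0.27659162 0.28499519] home grip [0.56824362 0.27625759 0.1375    ]
longend (-108..,37..53) 119 mean [-81.8  42.9   7.4] p5 [-100.6   37.2    2.6] p95 [-62.2  50.4  11.2]
short (-18..,-53..-37) 164 mean [ 12.6 -46.4   6.7] p5 [-11.8 -52.7   1.5] p95 [ 37.1 -38.5   9.9]
bow (..103) 147 mean [94.5 -0.2  6. ] p5 [ 86.4 -19.    1.3] p95 [101.4  18.8   9.1]
leg slice -60 25 mean [-59.8  43.    7.7] p5 [-63.1  37.4   4.6] p95 [-56.1  50.8  10.4]
leg slice -90 27 mean [-89.7  42.7   7.3] p5 [-93.8  37.    2.2] p95 [-86.3  51.3  11.1]
short slice 20 62 mean [ 20.3 -46.4   6.3] p5 [ 11.1 -52.6   1. ] p95 [ 28.9 -38.6   9.9]
all 996 mean [31.5  3.9  6.8] p5 [-85.1 -50.8   1.1] p95 [97.5 50.2 10.9]
```

The held pose is within about 2 mm of the plan. I'll go to a hover 50 mm above the cradle, then descend along its normal.

```bash
python3 -m inch '[[[0,0,0],[0.002,0,-0.03],5],[[0,0,0],[0.004,0,-0.06],5],[[0,0,0],[0.006,0,-0.09],5],[[0,0,0],[0.007,0,-0.104],5],[[0,0,0],[0.007,0,-0.104],5],[[0,0,0],[0.007,0,-0.104],5]]'
python3 -m inch '[[[0,0,0],[0.005,0,-0.0087],5],[[0,0,0],[0.01,0,-0.0173],5],[[0,0,0],[0.015,0,-0.026],5],[[0,0,0],[0.018,0,-0.0312],5],[[0,0,0],[0.02,0,-0.0346],5],[[0,0,0],[0.02,0,-0.0346],5],[[0,0,0],[0.02,0,-0.0346],5]]'
python3 - <<'E'
from h import *
import k,pickle
t=sense();print(t["position"],t["contact_force"],t["clock"])
T=[]
for n in("top","scene"):
    s=snapshot(n);pickle.dump(s,open(n+"4.pkl","wb"));T.append(s["img"])
a=cv2.resize(T[0][110:230,90:230],(400,343),interpolation=2);b=cv2.resize(T[1][190:310,280:420],(400,343),interpolation=2)
cv2.imwrite("pics/both4.png",np.hstack([a,b]))
E
```

```text
clock: 8.65
position: [0.5493, 0.2765, 0.1782]
ee_rot: [0.259, 0.012, 0.966, -0.003]
contact_force: [0.8, 0.1, -0.6]
finger_gap: 0.0134
grasp_force: 58.8
clock: 9.35
position: [0.5682, 0.2764, 0.1418]
ee_rot: [0.259, 0.012, 0.966, -0.003]
contact_force: [-0.4, 0.2, -1.2]
finger_gap: 0.0132
grasp_force: 58.8
[0.56820326 0.27639358 0.14181103] [-0.41981583  0.19619606 -1.16463742] 9.35
```

View pics/both4.png

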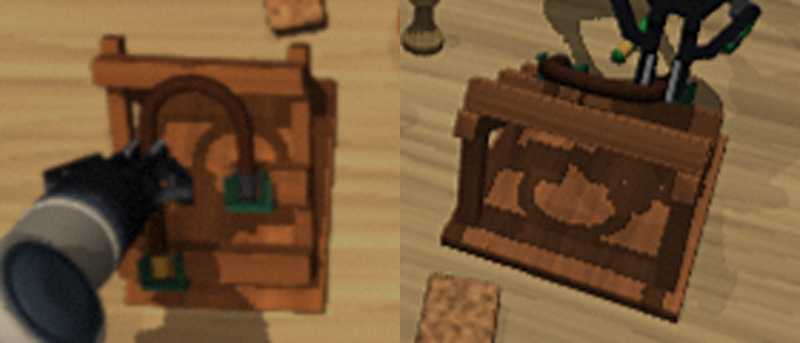

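In the top view (left half), both caps are entering the notches at (163,268) and (248,185), and the bow at (190,85) is over the batten. No contact yet, so I'll lower it the last 10 mm gently.

```bash
python3 -m inch '[[[0,0,0],[0.001,0,-0.0025],5],[[0,0,0],[0.002,0,-0.005],5],[[0,0,0],[0.003,0,-0.0065],5],[[0,0,0],[0.0035,0,-0.008],5],[[0,0,0],[0.0035,0,-0.008],5],[[0,0,0],[0.0035,0,-0.008],5]]'
python3 -m inch '[[[0,0,0],[0.0005,0,-0.001],5],[[0,0,0],[0.001,0,-0.002],5],[[0,0,0],[0.001,0,-0.002],5]]'
```

```text
clock: 10.05
position: [0.5716, 0.2763, 0.1336]
ee_rot: [0.259, 0.012, 0.966, -0.003]
contact_force: [0.0, 0.6, -0.6]
finger_gap: 0.0137
grasp_force: 58.8
clock: 10.35
position: [0.5727, 0.2764, 0.1316]
ee_rot: [0.259, 0.012, 0.966, -0.003]
contact_force: [-0.8, 0.8, -1.0]
finger_gap: 0.0133
grasp_force: 59.0
```

```bash
python3 -m inch '[[[0,0,0],[0.0005,0,-0.001],5],[[0,0,0],[0.001,0,-0.002],5],[[0,0,0],[0.001,0,-0.002],5]]'
python3 - <<'E'
from h import *
import k,pickle
t=sense();print(t["position"],t["contact_force"],t["clock"])
s=snapshot("top");L=(k.pts(s)-k.C0)@k.Rc*1e3;X,Y,Z=L[...,0],L[...,1],L[...,2];ok=(s["depth"]>0);hsv=cv2.cvtColor(s["img"],cv2.COLOR_BGR2HSV)
dark=(hsv[...,2]<90)
for n,m in(("bow",(X>75)&(X<120)&(abs(Y)<20)&(Z>-4)&(Z<14)),("leg -70",(X<-55)&(X>-80)&(Y>25)&(Y<65)&(abs(Z)<15)),("short 20",(X<30)&(X>12)&(Y<-25)&(Y>-65)&(abs(Z)<15))):
    q=L[m&ok];print(n,len(q),q.mean(0).round(1),np.percentile(q,5,0).round(1),np.percentile(q,95,0).round(1))
E
```

```text
clock: 10.65
position: [0.5731, 0.2765, 0.1313]
ee_rot: [0.259, 0.012, 0.966, -0.003]
contact_force: [-11.2, -1.8, 8.2]
finger_gap: 0.0137
grasp_force: 60.4
[0.57308514 0.27651388 0.13133591] [-11.15607097  -1.8232868    8.19936545] 10.65
bow 103 [95.9 -0.8  6.8] [ 87.2 -18.8   0.3] [103.   17.3  10.8]
leg -70 49 [-67.4  44.2   6.9] [-78.7  37.9   3.9] [-55.8  51.3  10.4]
short 20 37 [ 21.2 -45.7   8.4] [ 12.9 -51.5   5.5] [ 29.3 -38.2  11.1]
```

There is about 14 N of seating contact, and the bow and both legs sit at home within about 1–2 mm. I'll relax slightly, release and back out along the normal.

```bash
python3 -m inch '[[[0,0,0],[-0.0005,0,0.001],5],[[0,0,0],[-0.0005,0,0.001],5],[[0,0,0],[-0.0005,0,0.001],25],[[0,0,0],[-0.0005,0,0.001],45],[[0,0,0],[-0.0005,0,0.001],45],[[0,0,0],[-0.0005,0,0.001],45],[[0,0,0],[-0.0005,0,0.001],45]]'
python3 -m inch '[[[0,0,0],[-0.005,0,0.0087],45],[[0,0,0],[-0.015,0,0.026],45],[[0,0,0],[-0.03,0,0.052],45],[[0,0,0],[-0.05,0,0.0866],45],[[0,0,0],[-0.07,0,0.121],45],[[0,0,0],[-0.09,0,0.15],45],[[0,0,0],[-0.1,0,0.17],45],[[0,0,0],[-0.1,0,0.17],45],[[0,0,0],[-0.1,0,0.17],45]]'
python3 - <<'E'
from h import *
import k
T=[]
s=snapshot("top");T=[s["img"],snapshot("scene")["img"]]
L=(k.pts(s)-k.C0)@k.Rc*1e3;X,Y,Z=L[...,0],L[...,1],L[...,2];ok=(s["depth"]>0)
for n,m in(("bow",(X>75)&(X<120)&(abs(Y)<20)&(Z>-4)&(Z<14)),("leg -70",(X<-55)&(X>-80)&(Y>25)&(Y<65)&(abs(Z)<15)),("short 20",(X<30)&(X>12)&(Y<-25)&(Y>-65)&(abs(Z)<15))):
    q=L[m&ok];print(n,len(q),q.mean(0).round(1),np.percentile(q,95,0).round(1))
a=cv2.resize(T[0][110:230,90:230],(400,343),interpolation=2);b=cv2.resize(T[1][150:310,240:420],(400,343),interpolation=2)
cv2.imwrite("pics/both5.png",np.hstack([a,b]));t=sense();print(t["position"],t["contact_force"],t["grasp_force"])
E
```

```text
clock: 11.4
position: [0.5732, 0.2763, 0.1305]
ee_rot: [0.259, 0.012, 0.966, -0.003]
contact_force: [0.4, -0.1, 0.6]
finger_gap: 0.045
grasp_force: 0.0
clock: 12.3
position: [0.4731, 0.2765, 0.3008]
ee_rot: [0.259, 0.012, 0.966, -0.003]
contact_force: [-0.2, 0.5, -0.2]
finger_gap: 0.045
grasp_force: 0.0
bow 98 [89.1 -0.3  6.6] [95.6 17.7 10.7]
leg -70 47 [-67.9  44.    6.8] [-57.5  51.1  10.4]
short 20 39 [ 20.9 -44.8   7.3] [ 29.1 -37.9  10.8]
[0.47315235 0.27609733 0.29838678] [-0.96243331 -0.85004541 -0.41287051] 0.0
```

View pics/both5.png

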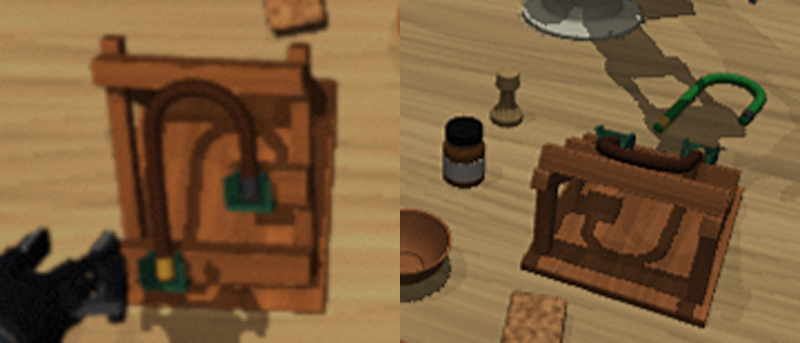

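The final view shows both caps in their notches at (165,268) and (250,190), with the bow on the batten at (190,88). The crook has slid about 6 mm down to the stops, as the task allows, and the gripper is clear.

```bash
python3 -c "
from station import *
print(finish_job())"
```

```text
the job is handed in; nothing more can be done
None
```

The crook is on the stand with both ends in their notches and its bow on the top batten, about 6 mm downslope against the stops; the gripper is clear and the job is handed in (no verdict was returned).

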